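Grade the bath balls on the sizing ramp

TASK

Pick up the scoop by its handle bar, rest its lip on the sill at the high end of the sizing ramp with all three balls still in it, then tip it up so that the balls run down the ramp and each drops into the hole of its own size. Stand the empty scoop back upright on the bench; do not touch the balls with the gripper, never press the scoop hard on the ramp, and leave the other things where they are.

Things in the scene. Friction and masses are not known exactly. Their poses are not given: they have to be found in the camera images.
- ramp: Ball-sizing ramp, bare aluminium on dark legs, fixed, 120 mm wide, 390 long, 160 tall. Origin: middle of its underside on the bench; z up; +y runs downhill (8 deg), x across. In line from the top: flat sill (y -195 to -172), V chute with central groove (to y -95), three rectangular holes. Side cheeks 30 mm high, 51 mm either side of the middle, from y -170 down; end stop at the low end.
- ramp_sill (a point): Centre of the sill's top face, where the scoop's lip is to rest. Axes as the ramp's. The face is 112 mm across (x) and 22 mm long (11 mm either way along y), sloping 8 deg down toward +y. Nothing stands beside it; the ramp ends 11 mm behind it at -y.
- hole_small (a point): Middle of the mouth of the highest hole, 49 mm wide across the ramp, 95 long, 62 deep: for the smallest ball. Larger balls ride over it on its two edges. A ball that comes fast may jump its hole.
- hole_medium (a point): Middle of the mouth of the middle hole, 61 mm wide, 95 long, 79 deep: for the medium ball.
- hole_large (a point): Middle of the mouth of the lowest hole, 76 mm wide, 92 long, 50 deep: for the largest ball.
- scoop: Open steel scoop with soft dark rubber floor, loose, 0.3 kg, 84 mm wide (94 at the handle), 235 long (y -104 to +131). Origin: under the middle of its flat floor; z up; +y points to its open mouth. Floor 4 mm thick, walls 40 mm high, trough 76 mm wide. At the mouth a tongue rises at 20 deg over 31 mm to the lip: balls stay put up to about 8 deg and roll out in turn when tipped mouth down by 18 to 35 deg.
- scoop_handle (a point): Centre of the scoop's black handle bar, which bridges the trough half-way along it, 97 mm above the scoop's underside. The bar is 94 mm long across the scoop (x), 16 mm thick along y, 26 mm high; 12 mm of free height lies between it and the largest ball. Axes as the scoop's. To be gripped from above across its 16 mm.
- scoop_lip (a point): Middle of the front end of the scoop's tongue (half-way through the 3 mm sheet, 84 mm across): 131 mm ahead of the handle's centre along the scoop's +y and 83 mm below it. With the scoop level, the tongue's underside may meet the sill's rear edge before the lip does; that counts as resting. Axes as the scoop's.
- ball_small_center (a point): Centre of the small one of three plain white hollow plastic balls, 44 mm in diameter, about 25 g. The three lie in line along the scoop, in any order; its hole in the ramp is the first (highest) one.
- ball_medium_center (a point): Centre of the medium one of three plain white hollow plastic balls, 56 mm in diameter, about 38 g. The three lie in line along the scoop, in any order; its hole in the ramp is the middle one.
- ball_large_center (a point): Centre of the large one of three plain white hollow plastic balls, 68 mm in diameter, about 55 g. The three lie in line along the scoop, in any order; its hole in the ramp is the last (lowest) one.
- amber: Bystander, loose: amber bottle with black cap, 58 mm wide, 116 tall. Origin: middle of its underside.
- beaker: Bystander, loose: plastic beaker, 64 mm wide, 78 tall. Origin: middle of its underside.
- white_bottle: Bystander, loose: white bottle with red cap, 49 mm wide, 110 tall. Origin: middle of its underside.
- dish: Bystander, loose: closed petri dish, 63 mm wide, 14 tall. Origin: middle of its underside.
- book: Bystander, loose: dark notebook, 106 x 148 x 13 mm, lying. Origin: middle of its underside.
- dropper: Bystander, loose: small dropper bottle, 32 mm wide, 94 tall. Origin: middle of its underside.
- tape: Bystander, loose: roll of tape lying flat, 68 mm wide, 19 tall. Origin: middle of its underside.
- ball_small: The small ball itself (see its centre point; this origin turns with it).
- ball_medium: The medium ball itself (see its centre point; this origin turns with it).
- ball_large: The large ball itself (see its centre point; this origin turns with it).
Things that resemble listed ones, but are neither listed nor needed, are in the scene too. What is shaped like the ball_small but brown or green is not meant.

How it is judged:
By the outcome, as a careful person would: the job done as asked, in the order asked, and still so for the second after the job is handed in, with the robot touching nothing.
It also fails if it takes over 64 s, if anything falls off the work surface, if the arm or the gripper's body presses on something with over 40 N, if the wrist force passes 120 N, or if a joint passes its speed limit or range.

ROBOT

A 7-joint arm with a two-finger parallel gripper is mounted at the origin on a cart in front of the work surface, level with it; the furniture and walls round the work are solid. World frame = base frame: x ahead of the robot, y to its left, z up, the work surface at z = 0. Lengths are in m, angles in rad, forces in N, time in s.
With the tool pointing down it reaches from about 0.425 to 0.875 m from the base axis. Payload 4.7 kg.
Tool frame: the origin (TCP) lies midway between the tips of the shut fingers; the grasp point (between the pads) lies ctrl.grasp_offset behind it (ctrl.grasp_offset is the distance from the TCP to the grasp point, in m); z points along the fingers, y is the line along which they close (so a half turn about z gives the same grasp; the last joint's range is limited). The gripper opens to 87 mm and grips with 3 to 60 N. Pads are 19 mm wide; open, the fingers measure 117 mm over their backs; the gripper's body (75 mm by 190 mm) begins 51 mm behind the grasp point.
Start: joints at [-1.314, 0.321, -0.07, 1.45, 0.023, 1.371, -0.057], TCP at [0.156, 0.631, 0.223] pointing down, gripper open.
Joint ranges: [-2.86, 2.86], [-0.3, 2.09], [-1.38, 1.24], [0.06, 2.45], [-1.56, 4.7], [0.09, 2.05], [-2.69, 2.69]. Speed limits (rad/s): [2.57, 2.57, 3.14, 3.14, 3.14, 3.14, 3.14].

INTERFACE

Orientations are given as a rotation vector (axis times angle).
In Python, from bench import ctrl gives the robot as it stands. The module is installed in compiled form; this text tells all that it offers.
- The arm moves only by the tool jog_arm, never from a script. Its argument "moves" is one flat list of numbers, 7 for each row, row after row: the shift along the tool's x, y, z in units of 30 cm (1.0 is 30 cm), then the turn, a rotation vector about the tool's x, y, z in units of 60 degrees (1.0 is 60 degrees), then the gripper's target within -1 to 1 (fully open at 1, half-way at 0, shut at -1). In form: [x, y, z, wx, wy, wz, fingers, x, y, z, wx, wy, wz, fingers, ...]. A call has exactly 8 rows; each row is the pose to reach, as a shift and turn from the pose commanded when the call began, along the tool's axes at that moment; what a row does not reach only later rows make up. A row lasts 1/8 s, in which the tool goes at most 62.5 mm and 10.7 degrees, less where a joint would pass 70% of its speed; a pose out of reach is approached as far as the arm can. A call with a number of a shift or a turn outside -1 to 1 is refused whole. A call with a gripper value outside its range is refused whole. The fingers move at their own pace and stop on an object; "newtons" is the grip in N (left out, the last holds). Time passes only in rows, so rows that repeat a pose let the fingers close, or fill a call up. It gives the time, the measured TCP pose, the force, the opening and the grip force at its end, in the units of the state.
- ctrl.get_state(): the state, without advancing time (a new reading comes with each control period).
- ctrl.get_image(name): name is "scene" or "top"; returns a dict with "pixels" (480x640x3 uint8, red, green, blue), "fx", "fy", "cx", "cy" (pixels), "xyz" and "rotation" of the camera in the world. Camera axes: x right, y up, looking along -z (the intrinsics and any distortion apply to the point x, -y, -z); pixel columns grow to the right and rows downward; lengths in m; the calibration is good to about 2 mm. A picture is of the moment at which its call begins. There is no depth.
- ctrl.close_job(): hands the job in; it is judged then, once.
The state is a dict: "time": time; "joint_positions": joint angles; "qd": joint speeds; "joint_torque": joint torques, N m; "position": TCP position; "tool_rot": TCP orientation; "ft_force": force on the tool from outside, world axes, zero at the start; "torque": the same for the moment, N m; "grip_width": opening from 0.0 (shut) to 1.0 (fully open); "grip_force": force on a finger pad.
Only numpy, scipy, OpenCV 4.12 (cv2) and the standard library are available. Lean on these libraries where they do the work, as an engineer would, in place of code of your own. Each camera call takes 0.05 s, during which the arm holds its last target. There are 200 camera calls.

## Working session

There is one attempt and no reset: what is moved stays moved. The work goes in short steps, Python scripts to look and compute and a tool call to move; the robot and the scene stay as the last step left them, time stands still between calls to the robot, and variables do not carry over. Pictures are saved under pics/ and viewed, at most 10 in all, crops included, and the job is handed in when it is done.

Besides the shell and the picture viewer there is one more tool, called by a JSON object that holds its "method" and its "body", one argument or row to a line. jog_arm: Moves the arm, as the interface text tells. Its arguments: {"type":"object","properties":{"moves":{"type":"array"},"newtons":{"type":"number"}},"required":["moves"]}

```bash
mkdir -p pics; cat > h.py <<'E'
import numpy as np, cv2, json
from bench import ctrl
from scipy.spatial.transform import Rotation as R
def snap(n,f):
    d=ctrl.get_image(n); cv2.imwrite('pics/'+f,cv2.cvtColor(np.asarray(d['pixels'],np.uint8),cv2.COLOR_RGB2BGR))
    d={k:(np.asarray(v).tolist() if k!='pixels' else None) for k,v in d.items()}
    json.dump(d,open('pics/'+f[:-4]+'.json','w')); return d
def cam(f): return json.load(open('pics/'+f+'.json'))
def rot(d):
    r=np.array(d['rotation']); return r if r.shape==(3,3) else R.from_rotvec(r).as_matrix()
def ray(d,u,v):
    c=np.array([(u-d['cx'])/d['fx'],-(v-d['cy'])/d['fy'],-1]); return rot(d)@c
def onz(d,u,v,z):
    r=ray(d,u,v); o=np.array(d['xyz']); return o+r*(z-o[2])/r[2]
def proj(d,p):
    c=rot(d).T@(np.array(p)-d['xyz']); return np.array([d['cx']+d['fx']*c[0]/-c[2], d['cy']-d['fy']*c[1]/-c[2]])
E
python3 - <<'E'
from h import *
for n in('scene','top'): print(snap(n,n+'0.png'))
s=ctrl.get_state();print(s['position'],s['tool_rot'],ctrl.grasp_offset,s['time'],s['ft_force'],s['grip_width'])
E
```

```text
{'pixels': None, 'fx': 470.9431754639152, 'fy': 470.9431754639152, 'cx': 331.98012033450084, 'cy': 236.42857989311048, 'xyz': [-0.14051074677379297, -0.42266754303381127, 0.7213051244571418], 'rotation': [0.8781357844155165, -0.4417515412487387, -0.8118331937370968]}
{'pixels': None, 'fx': 530.5101396670852, 'fy': 530.5101396670852, 'cx': 312.41459015221807, 'cy': 245.03912150817519, 'xyz': [0.45283191257625904, 0.08760140333755734, 1.2869733463313666], 'rotation': [0.06634711760408532, -0.04049441044260263, -1.552106555215056]}
[0.15621388 0.63041172 0.22155438] [-3.80476185e-01 -3.11832768e+00  2.83509833e-03] 0.0187 0.1 [ 0.11536251  0.55061651 -0.15472408] 0.9979943883571634
```

View pics/top0.png

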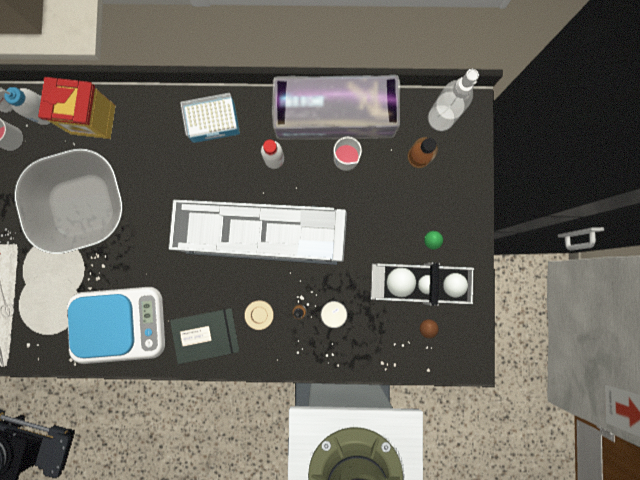

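View pics/scene0.png

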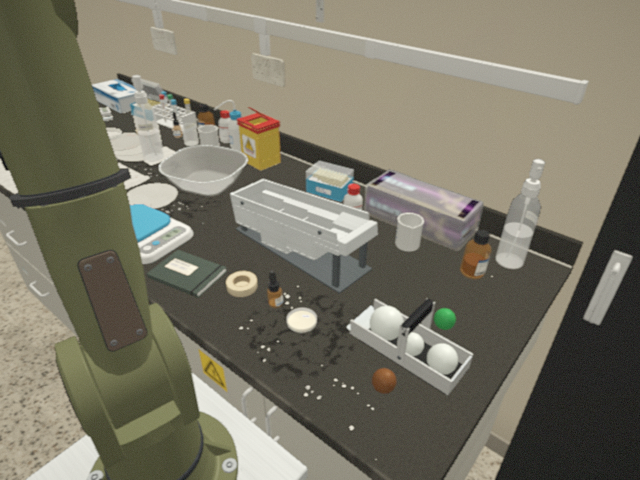

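The top view shows the ramp with its sill at the right end (~(340,235)) running left. The scoop is at (372–473, 263–303) with its mouth to the left, the bar near (434,284), and the balls in order large, small, medium from the mouth. Zooming in for accurate edges.

```bash
python3 - <<'E'
import cv2,numpy as np
a=cv2.imread('pics/top0.png'); s=cv2.imread('pics/scene0.png')
A=cv2.resize(a[195:310,290:480],None,fx=4.2,fy=4.2,interpolation=cv2.INTER_CUBIC)
cv2.imwrite('pics/c1.png',A[:600,:800])
B=cv2.resize(s[170:400,225:485],None,fx=2.6,fy=2.6,interpolation=cv2.INTER_CUBIC)
cv2.imwrite('pics/c2.png',B)
E
```

```text
(no output)
```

View pics/c1.png

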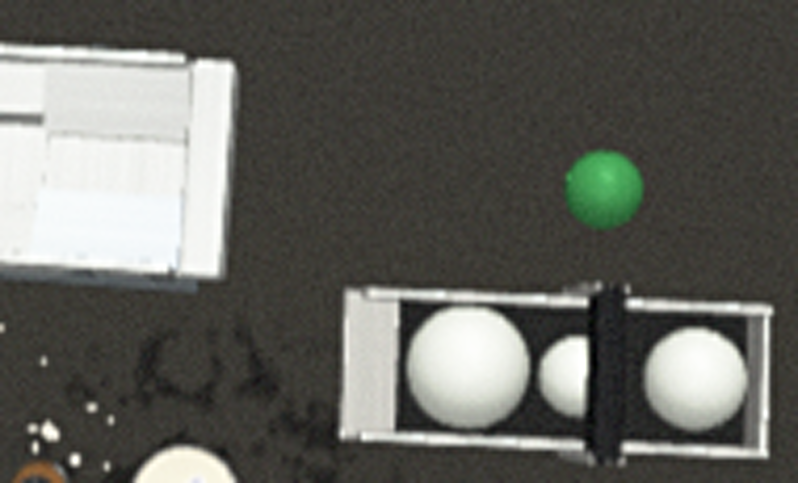

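View pics/c2.png

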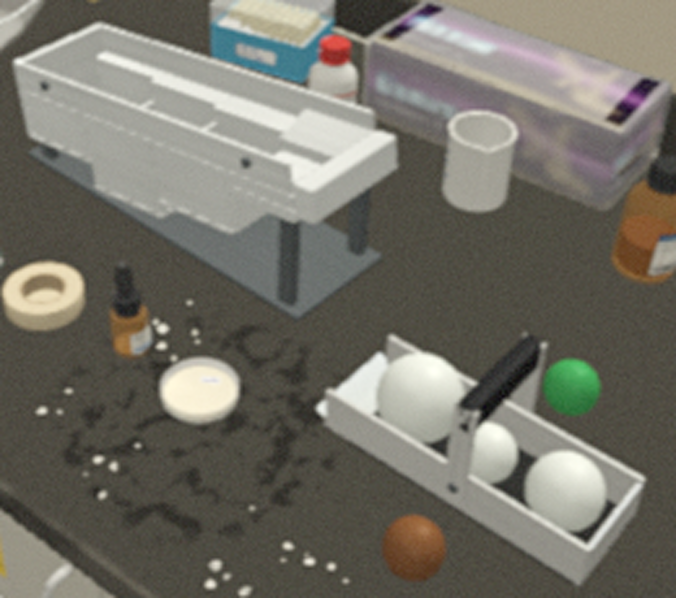

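```bash
python3 - <<'E'
from h import *
t=cam('top0'); s=cam('scene0')
T=lambda U,V:(290+U/4.2,195+V/4.2)
S=lambda U,V:(225+U/2.6,170+V/2.6)
def tri(a,b):
    o1,o2=np.array(t['xyz']),np.array(s['xyz']); r1,r2=ray(t,*a),ray(s,*b)
    k=np.linalg.lstsq(np.c_[r1,-r2],o2-o1,rcond=None)[0]
    p,q=o1+k[0]*r1,o2+k[1]*r2; return (p+q)/2,np.linalg.norm(p-q)
print('sill rear far',tri(T(235,62),S(397,140)))
print('sill rear near',tri(T(222,277),S(308,193)))
print('sill rear near lower',tri(T(222,277),S(300,215)))
print('sill front near',tri(T(180,274),S(293,180)))
for z in(.12,.13,.14,.15,.16):
  c=[onz(t,*T(*p),z) for p in((235,62),(222,277),(193,60),(180,274))]
  print(z,np.round(c,4)[:,:2].tolist(),'w',np.linalg.norm(c[0]-c[1]).round(4),'l',np.linalg.norm(c[0]-c[2]).round(4),'sc',[((proj(s,p)-(225,170))*2.6).round(0).tolist() for p in c])
e=[onz(t,*T(*p),.110) for p in((611,289),(606,460))];print('bar',e,np.linalg.norm(e[0]-e[1]))
l=[onz(t,*T(*p),.015) for p in((347,290),(342,438))];print('lip',l,np.linalg.norm(l[0]-l[1]))
r=[onz(t,*T(*p),.044) for p in((771,307),(766,456))];print('rear',r,np.linalg.norm(r[0]-r[1]))
rr=np.array(e+l+r)
for z,p in zip((.110,.110,.015,.015,.044,.044),rr): print(((proj(s,p)-(225,170))*2.6).round(0))
E
```

```text
sill rear far (array([0.60926111, 0.03573167, 0.13913091]), np.float64(7.236157150917247e-05))
sill rear near (array([0.49634799, 0.04248179, 0.14278004]), np.float64(0.003911741444609563))
sill rear near lower (array([0.49500127, 0.04426633, 0.12073703]), np.float64(0.01085115660782442))
sill front near (array([0.49874969, 0.06243351, 0.14485524]), np.float64(0.00033889724990262795))
0.12 [[0.6119, 0.0348], [0.4985, 0.04], [0.6126, 0.057], [0.4996, 0.062]] w 0.1135 l 0.0221 sc [[398.0, 157.0], [313.0, 216.0], [377.0, 148.0], [293.0, 204.0]]
0.13 [[0.6105, 0.0353], [0.4981, 0.0404], [0.6112, 0.0572], [0.4992, 0.0622]] w 0.1126 l 0.022 sc [[397.0, 148.0], [313.0, 206.0], [377.0, 139.0], [293.0, 195.0]]
0.14 [[0.6092, 0.0357], [0.4977, 0.0408], [0.6099, 0.0575], [0.4988, 0.0625]] w 0.1116 l 0.0218 sc [[397.0, 139.0], [313.0, 196.0], [377.0, 130.0], [293.0, 185.0]]
0.15 [[0.6078, 0.0362], [0.4973, 0.0412], [0.6085, 0.0578], [0.4984, 0.0627]] w 0.1106 l 0.0216 sc [[397.0, 130.0], [313.0, 186.0], [376.0, 121.0], [292.0, 175.0]]
0.16 [[0.6064, 0.0366], [0.4969, 0.0417], [0.6071, 0.058], [0.498, 0.0629]] w 0.1097 l 0.0214 sc [[396.0, 121.0], [312.0, 175.0], [376.0, 111.0], [292.0, 165.0]]
bar [array([ 0.49620472, -0.16502008,  0.11      ]), array([ 0.40661921, -0.16265863,  0.11      ])] 0.08961662987175058
lip [array([ 0.49643514, -0.03552947,  0.015     ]), array([ 0.41243583, -0.03360512,  0.015     ])] 0.08402135351455378
rear [array([ 0.49024225, -0.26766789,  0.044     ]), array([ 0.40791938, -0.2647461 ,  0.044     ])] 0.08237470010802658
[534. 339.]
[466. 407.]
[380. 354.]
[316. 410.]
[644. 475.]
[586. 546.]
```

```bash
cat >> h.py <<'E'
def Rt(yaw,pit=0): # deg; pit = mouth down
    return R.from_euler('z',yaw,degrees=True)*R.from_euler('x',-pit,degrees=True)*R.from_matrix(np.diag([-1.,1,-1]))
def go(*wps, cmd=None):
    """wps: (x,y,z of GRASP point, yaw, pitch); prints units from current (or given) pose"""
    s=ctrl.get_state(); go_=ctrl.grasp_offset
    p0,r0=(np.array(s['position']),R.from_rotvec(s['tool_rot'])) if cmd is None else (np.array(cmd[:3])+Rt(*cmd[3:]).apply([0,0,go_]),Rt(*cmd[3:]))
    print('t',s['time'],'tcp',np.round(s['position'],4),'f',np.round(s['ft_force'],2),'w',round(s['grip_width'],3),'gf',s['grip_force'],'q',np.round(s['joint_positions'],2))
    e=(R.from_rotvec(s['tool_rot'])*R.from_matrix(np.diag([-1.,1,-1]))).as_euler('ZXY',degrees=True)
    print(' grasp',np.round(np.array(s['position'])-R.from_rotvec(s['tool_rot']).apply([0,0,go_]),4),'yaw,pit,roll',np.round([e[0],-e[1],e[2]],2))
    for w in wps:
        r=Rt(w[3],w[4]); tcp=np.array(w[:3])+r.apply([0,0,go_])
        print(w,np.round(r0.inv().apply(tcp-p0)/.3,3).tolist(),np.round(np.degrees((r0.inv()*r).as_rotvec())/60,3).tolist())
E
python3 -c "
from h import *
go((.40,.38,.30,-8,0),(.45,.15,.30,-4,0),(.4514,-.1645,.21,-1.3,0))"
```

```text
t 0.1 tcp [0.1562 0.6304 0.2216] f [ 0.12  0.55 -0.15] w 0.998 gf 0.0 q [-1.31  0.32 -0.07  1.45  0.02  1.37 -0.06]
 grasp [0.1562 0.6304 0.2403] yaw,pit,roll [-13.91   0.1   -0.  ]
(0.4, 0.38, 0.3, -8, 0) [-0.989, -0.615, -0.198] [-0.002, -0.0, -0.099]
(0.45, 0.15, 0.3, -4, 0) [-1.336, -1.319, -0.197] [-0.002, -0.0, -0.165]
(0.4514, -0.1645, 0.21, -1.3, 0) [-1.592, -2.335, 0.105] [-0.002, -0.0, -0.21]
```

{"method": "jog_arm", "body": {
  "moves": [-0.2,-0.12,-0.15,0,0,0,0.3,-0.4,-0.25,-0.2,0,0,-0.05,0.3,-0.6,-0.37,-0.2,0,0,-0.1,0.3,-0.8,-0.5,-0.2,0,0,-0.1,0.3,-0.99,-0.615,-0.2,0,0,-0.1,0.3,-0.99,-0.615,-0.2,0,0,-0.1,0.3,-0.99,-0.615,-0.2,0,0,-0.1,0.3,-0.99,-0.615,-0.2,0,0,-0.1,0.3]
}}

```text
time: 1.1
position: [0.3996, 0.3808, 0.2822]
tool_rot: [-0.216, -3.133, -0.0]
ft_force: [-0.7, -0.4, -0.3]
grip_width: 0.65
grip_force: 0.0
```

```bash
python3 -c "
from h import *
go((.45,.15,.30,-4,0),(.4514,-.08,.25,-1.3,0))"
```

```text
t 1.1 tcp [0.3996 0.3808 0.2822] f [-0.74 -0.37 -0.34] w 0.65 gf 0.0 q [-0.94  0.09  0.14  1.61 -0.01  1.44  0.63]
 grasp [0.3996 0.3808 0.3009] yaw,pit,roll [-7.9   0.    0.06]
(0.45, 0.15, 0.3, -4, 0) [-0.272, -0.739, 0.003] [0.0, -0.001, -0.065]
(0.4514, -0.08, 0.25, -1.3, 0) [-0.382, -1.498, 0.169] [0.0, -0.001, -0.11]
```

{"method": "jog_arm", "body": {
  "moves": [-0.09,-0.2,0,0,0,0,0.3,-0.18,-0.4,0,0,0,-0.03,0.3,-0.24,-0.6,0,0,0,-0.065,0.3,-0.29,-0.8,0,0,0,-0.08,0.3,-0.32,-1.0,0,0,0,-0.11,0.3,-0.32,-1.0,0,0,0,-0.11,0.3,-0.32,-1.0,0,0,0,-0.11,0.3,-0.32,-1.0,0,0,0,-0.11,0.3]
}}

```text
time: 2.1
position: [0.4537, 0.0726, 0.2824]
tool_rot: [-0.029, -3.141, 0.0]
ft_force: [0.4, 0.3, 0.3]
grip_width: 0.647
grip_force: 0.0
```

```bash
python3 -c "
from h import *
go((.4514,-.1645,.19,-1.3,0),(.4514,-.1645,.10,-1.3,0))"
```

```text
t 2.1 tcp [0.4537 0.0726 0.2824] f [0.36 0.28 0.33] w 0.647 gf 0.0 q [-0.66 -0.14  0.41  1.82  0.05  1.45  1.28]
 grasp [0.4537 0.0726 0.3011] yaw,pit,roll [-1.07  0.    0.02]
(0.4514, -0.1645, 0.19, -1.3, 0) [-0.007, -0.79, 0.37] [-0.0, -0.0, 0.004]
(0.4514, -0.1645, 0.1, -1.3, 0) [-0.007, -0.79, 0.67] [-0.0, -0.0, 0.004]
```

{"method": "jog_arm", "body": {
  "moves": [0,-0.2,0.05,0,0,0,0.3,0,-0.4,0.1,0,0,0,0.3,0,-0.6,0.2,0,0,0,0.3,-0.007,-0.75,0.3,0,0,0,0.3,-0.007,-0.79,0.38,0,0,0,0.3,-0.007,-0.79,0.42,0,0,0,0.3,-0.007,-0.79,0.42,0,0,0,0.3,-0.007,-0.79,0.42,0,0,0,0.3]
}}

```text
time: 3.1
position: [0.4518, -0.1655, 0.1574]
tool_rot: [0.031, 3.14, 0.0]
ft_force: [0.8, 0.2, -0.0]
grip_width: 0.648
grip_force: 0.0
```

```bash
python3 -c "
from h import *
snap('scene','s1.png');snap('top','t1.png')
a=cv2.imread('pics/s1.png')[240:420,330:490];b=cv2.imread('pics/t1.png')[220:340,350:510]
cv2.imwrite('pics/v1.png',np.hstack([cv2.resize(a,(400,450),interpolation=2),cv2.resize(b,(400,450),interpolation=2)[:450]]))
go((.4514,-.1645,.10,-1.3,0))"
```

```text
t 3.2 tcp [ 0.4517 -0.1661  0.1575] f [ 0.43 -1.09 -0.27] w 0.651 gf 0.0 q [-0.46 -0.02  0.76  1.97  0.01  1.19  1.84]
 grasp [ 0.4516 -0.1661  0.1762] yaw,pit,roll [-1.2  -0.01 -0.1 ]
(0.4514, -0.1645, 0.1, -1.3, 0) [0.001, 0.005, 0.254] [0.0, 0.002, 0.002]
```

View pics/v1.png

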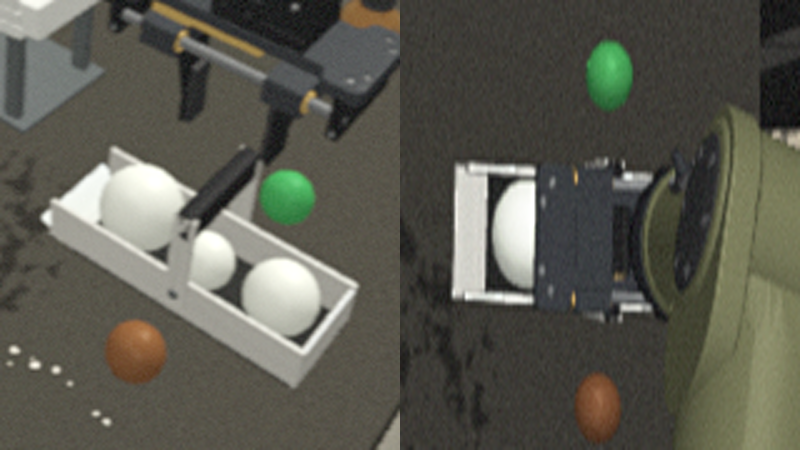

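The fingers straddle the bar, centred over it (left picture, bar at ~(220,190)). Descending and gripping.

{"method": "jog_arm", "body": {
  "moves": [0,0.005,0.07,0,0,0,0.3,0,0.005,0.14,0,0,0,0.3,0,0.005,0.2,0,0,0,0.3,0,0.005,0.254,0,0,0,0.3,0,0.005,0.254,0,0,0,0.3,0,0.005,0.254,0,0,0,-1,0,0.005,0.254,0,0,0,-1,0,0.005,0.254,0,0,0,-1],
  "newtons": 40
}}

```text
time: 4.2
position: [0.4512, -0.1654, 0.0809]
tool_rot: [0.036, 3.14, 0.0]
ft_force: [-0.1, 0.4, -1.0]
grip_width: 0.395
grip_force: 0.0
```

{"method": "jog_arm", "body": {
  "moves": [0,0,0,0,0,0,-1,0,0,0,0,0,0,-1,0,0,0,0,0,0,-1,0,0,0,0,0,0,-1,0,0,-0.01,0,0,0,-1,0,0,-0.03,0,0,0,-1,0,0,-0.06,0,0,0,-1,0,0,-0.09,0,0,0,-1],
  "newtons": 40
}}

```text
time: 5.2
position: [0.4508, -0.1656, 0.108]
tool_rot: [0.036, 3.141, -0.0]
ft_force: [0.4, 0.0, -4.5]
grip_width: 0.179
grip_force: 40.0
```

```bash
python3 -c "
from h import *
snap('scene','s2.png');snap('top','t2.png')
a=cv2.imread('pics/s2.png')[220:420,320:490];b=cv2.imread('pics/t2.png')[220:340,350:510]
cv2.imwrite('pics/v2.png',np.hstack([cv2.resize(a,(400,450),interpolation=2),cv2.resize(b,(400,450),interpolation=2)[:450]]))
go()"
```

```text
t 5.3 tcp [ 0.4518 -0.1657  0.1087] f [-0.23 -0.72 -4.07] w 0.177 gf 39.997460497543216 q [-0.45  0.05  0.77  2.02 -0.04  1.08  1.89]
 grasp [ 0.4517 -0.1657  0.1274] yaw,pit,roll [-1.31  0.   -0.15]
```

View pics/v2.png

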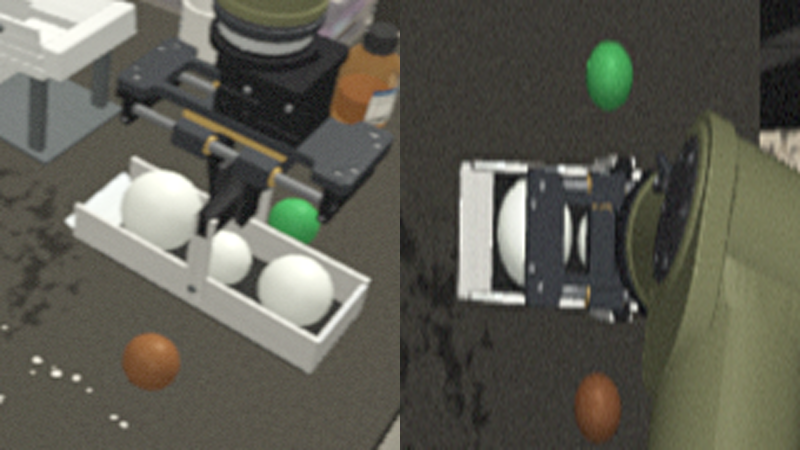

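```bash
python3 -c "
from h import *
t=cam('top0')
for z in(.10,.11): print((onz(t,174,201,z)+onz(t,168.5,250,z))/2, onz(t,174,201,z)-onz(t,168.5,250,z))
go((.452,-.166,.265,-1.3,0),(.5475,-.094,.265,-2.6,0))"
```

```text
[0.57254761 0.42752144 0.1       ] [ 0.11134855 -0.00838267  0.        ]
[0.57153903 0.42465769 0.11      ] [ 0.11041047 -0.00831205  0.        ]
t 5.3 tcp [ 0.4518 -0.1657  0.1087] f [-0.23 -0.72 -4.07] w 0.177 gf 39.997460497543216 q [-0.45  0.05  0.77  2.02 -0.04  1.08  1.89]
 grasp [ 0.4517 -0.1657  0.1274] yaw,pit,roll [-1.31  0.   -0.15]
(0.452, -0.166, 0.265, -1.3, 0) [-0.002, -0.001, -0.459] [-0.0, 0.003, -0.0]
(0.5475, -0.094, 0.265, -2.6, 0) [-0.315, 0.246, -0.458] [0.0, 0.003, 0.021]
```

{"method": "jog_arm", "body": {
  "moves": [0,0,-0.02,0,0,0,-1,0,0,-0.06,0,0,0,-1,0,0,-0.12,0,0,0,-1,0,0,-0.19,0,0,0,-1,0,0,-0.26,0,0,0,-1,0,0,-0.33,0,0,0,-1,0,0,-0.39,0,0,0,-1,0,0,-0.43,0,0,0,-1]
}}

```text
time: 6.3
position: [0.451, -0.1656, 0.2377]
tool_rot: [0.036, 3.14, 0.0]
ft_force: [0.0, 0.0, -3.5]
grip_width: 0.184
grip_force: 40.0
```

```bash
python3 -c "
from h import *
go((.5475,-.094,.265,-2.6,0))"
```

```text
t 6.3 tcp [ 0.451  -0.1656  0.2377] f [ 0.04  0.04 -3.53] w 0.184 gf 39.99714880250394 q [-0.48 -0.1   0.73  1.86  0.07  1.36  1.79]
 grasp [ 0.451  -0.1656  0.2564] yaw,pit,roll [-1.32 -0.01 -0.08]
(0.5475, -0.094, 0.265, -2.6, 0) [-0.316, 0.246, -0.028] [0.0, 0.001, 0.021]
```

{"method": "jog_arm", "body": {
  "moves": [-0.01,0.008,-0.03,0,0,0,-1,-0.04,0.03,-0.03,0,0,0,-1,-0.09,0.065,-0.03,0,0,0.005,-1,-0.14,0.105,-0.03,0,0,0.01,-1,-0.19,0.145,-0.03,0,0,0.015,-1,-0.24,0.18,-0.03,0,0,0.02,-1,-0.28,0.21,-0.03,0,0,0.023,-1,-0.3,0.23,-0.03,0,0,0.023,-1]
}}

```text
time: 7.3
position: [0.5431, -0.0978, 0.2451]
tool_rot: [-0.073, -3.14, 0.001]
ft_force: [0.1, -0.1, -4.0]
grip_width: 0.187
grip_force: 40.0
```

```bash
python3 -c "
from h import *
go((.5475,-.084,.26,-2.7,0),(.5475,-.084,.24,-2.7,0))
snap('scene','s3.png');snap('top','t3.png')
a=cv2.imread('pics/s3.png')[130:360,230:470];b=cv2.imread('pics/t3.png')[180:300,300:428]
cv2.imwrite('pics/v3.png',np.hstack([cv2.resize(a,(400,383),interpolation=2),cv2.resize(b,(400,375),interpolation=2)[:383] if 0 else cv2.copyMakeBorder(cv2.resize(b,(400,375),interpolation=2),0,8,0,0,0)]))"
```

```text
t 7.3 tcp [ 0.5431 -0.0978  0.2451] f [ 0.15 -0.11 -3.96] w 0.187 gf 39.9969432502985 q [-0.52  0.11  0.71  1.69 -0.07  1.37  1.72]
 grasp [ 0.5431 -0.0978  0.2638] yaw,pit,roll [-2.67  0.03  0.02]
(0.5475, -0.084, 0.26, -2.7, 0) [-0.013, 0.047, 0.013] [-0.0, -0.0, 0.001]
(0.5475, -0.084, 0.24, -2.7, 0) [-0.013, 0.047, 0.079] [-0.0, -0.0, 0.001]
```

View pics/v3.png

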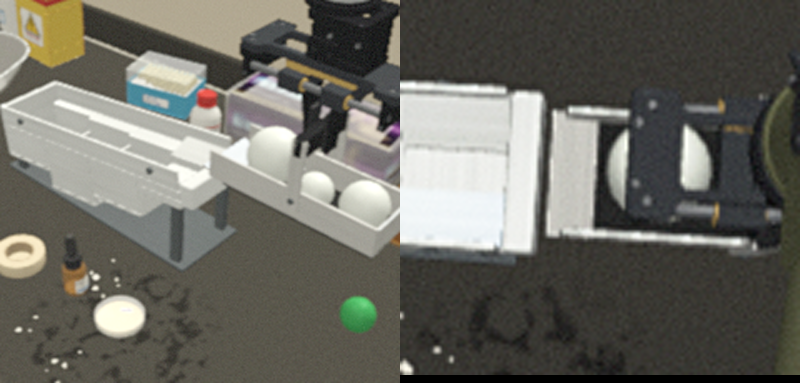

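The scoop hangs level behind the sill. Its lip is at top-view pixel ~(348,235.4), just short of the sill's rear edge at ~(345,235), laterally aligned, with all three balls inside.

```bash
python3 -c "
from h import *
t=cam('t3'); print(onz(t,348,235.4,.178), proj(t,(.5492,.033,.178)), proj(t,(.5539,.049,.14)),proj(t,(.553,.038,.1405)))"
```

```text
[0.54995339 0.0324028  0.178     ] [347.70978832 235.75325717] [339.47038682 234.96994858] [344.55126548 235.45031541]
```

{"method": "jog_arm", "body": {
  "moves": [-0.003,0.012,0,0,0,0,-1,-0.008,0.03,0,0,0,0,-1,-0.012,0.045,0.01,0,0,0,-1,-0.012,0.047,0.025,0,0,0,-1,-0.012,0.047,0.04,0,0,0,-1,-0.012,0.047,0.055,0,0,0,-1,-0.012,0.047,0.065,0,0,0,-1,-0.012,0.047,0.065,0,0,0,-1]
}}

```text
time: 8.4
position: [0.5464, -0.0846, 0.2255]
tool_rot: [-0.074, -3.14, 0.0]
ft_force: [0.4, -0.6, -3.9]
grip_width: 0.18
grip_force: 40.0
```

```bash
python3 -c "
from h import *
go((.5475,-.084,.23,-2.7,0))"
```

```text
t 8.4 tcp [ 0.5464 -0.0846  0.2255] f [ 0.37 -0.57 -3.89] w 0.18 gf 39.997435826808214 q [-0.53  0.12  0.7   1.71 -0.08  1.33  1.7 ]
 grasp [ 0.5464 -0.0846  0.2442] yaw,pit,roll [-2.7   0.    0.03]
(0.5475, -0.084, 0.23, -2.7, 0) [-0.004, 0.002, 0.047] [-0.0, -0.0, -0.0]
```

{"method": "jog_arm", "body": {
  "moves": [0,0.002,0.005,0,0,0,-1,-0.004,0.002,0.01,0,0,0,-1,-0.004,0.002,0.015,0,0,0,-1,-0.004,0.002,0.02,0,0,0,-1,-0.004,0.002,0.025,0,0,0,-1,-0.004,0.002,0.027,0,0,0,-1,-0.004,0.002,0.027,0,0,0,-1,-0.004,0.002,0.027,0,0,0,-1]
}}

```text
time: 9.4
position: [0.5478, -0.084, 0.2178]
tool_rot: [0.074, 3.141, 0.0]
ft_force: [-0.3, 0.2, -3.3]
grip_width: 0.181
grip_force: 40.0
```

{"method": "jog_arm", "body": {
  "moves": [0,0,0.002,0,0,0,-1,0,0,0.004,0,0,0,-1,0,0,0.006,0,0,0,-1,0,0,0.008,0,0,0,-1,0,0,0.009,0,0,0,-1,0,0,0.01,0,0,0,-1,0,0,0.01,0,0,0,-1,0,0,0.01,0,0,0,-1]
}}

```text
time: 10.4
position: [0.5478, -0.084, 0.2148]
tool_rot: [0.074, 3.141, 0.0]
ft_force: [-0.6, 0.1, -4.2]
grip_width: 0.18
grip_force: 40.0
```

{"method": "jog_arm", "body": {
  "moves": [0,0,0.002,0,0,0,-1,0,0,0.004,0,0,0,-1,0,0,0.005,0,0,0,-1,0,0,0.006,0,0,0,-1,0,0,0.007,0,0,0,-1,0,0,0.007,0,0,0,-1,0,0,0.007,0,0,0,-1,0,0,0.007,0,0,0,-1]
}}

```text
time: 11.4
position: [0.5479, -0.0844, 0.2129]
tool_rot: [0.074, 3.14, -0.0]
ft_force: [-0.6, -2.2, 0.8]
grip_width: 0.178
grip_force: 40.1
```

```bash
python3 -c "
from h import *
go();print(ctrl.get_state()['torque'])"
```

```text
t 11.4 tcp [ 0.5479 -0.0844  0.2129] f [-0.64 -2.2   0.75] w 0.178 gf 40.056006205268204 q [-0.53  0.14  0.7   1.73 -0.09  1.31  1.71]
 grasp [ 0.5479 -0.0844  0.2316] yaw,pit,roll [-2.71  0.01 -0.03]
[-0.25928678  0.21056068  0.02171102]
```

Contact: force shifted by about +5 N at exactly the height predicted for the sill's rear edge. Planning the tip about the lip.

```bash
cat >> h.py <<'E'
def tipw(th,gap=0.0):
    E=np.array([.038,.141]); a=np.radians(20-th); u=np.array([np.cos(a),np.sin(a)]); n=np.array([-u[1],u[0]])
    if th<=28: lip=E+.0086*u+.0015*n
    else: lip=E+.0086*np.array([np.cos(np.radians(8)),-np.sin(np.radians(8))])+.0015*n
    t=np.radians(th); g=lip+np.array([-.131*np.cos(t)+.086*np.sin(t), .131*np.sin(t)+.086*np.cos(t)+gap])
    return (round(.5541+.0471*(g[0]-.0465),4),round(g[0],4),round(g[1],4),-2.7,th)
E
python3 -c "
from h import *
go(*[tipw(t,.0005) for t in (1.5,3,5,7,9,11,13,15)])"
```

```text
t 11.4 tcp [ 0.5479 -0.0844  0.2129] f [-0.64 -2.2   0.75] w 0.178 gf 40.056006205268204 q [-0.53  0.14  0.7   1.73 -0.09  1.31  1.71]
 grasp [ 0.5479 -0.0844  0.2316] yaw,pit,roll [-2.71  0.01 -0.03]
(np.float64(0.548), np.float64(-0.083), np.float64(0.2351), -2.7, 1.5) [-0.0, 0.003, -0.012] [0.025, 0.0, -0.0]
(np.float64(0.5481), np.float64(-0.0805), np.float64(0.2382), -2.7, 3) [-0.0, 0.01, -0.022] [0.05, 0.0, -0.0]
(np.float64(0.5483), np.float64(-0.0771), np.float64(0.2423), -2.7, 5) [-0.0, 0.019, -0.036] [0.083, 0.0, -0.0]
(np.float64(0.5484), np.float64(-0.0735), np.float64(0.2462), -2.7, 7) [-0.0, 0.029, -0.049] [0.116, 0.0, -0.0]
(np.float64(0.5486), np.float64(-0.0698), np.float64(0.25), -2.7, 9) [-0.0, 0.039, -0.062] [0.15, 0.0, -0.0]
(np.float64(0.5488), np.float64(-0.0659), np.float64(0.2537), -2.7, 11) [-0.0, 0.05, -0.075] [0.183, 0.0, -0.0]
(np.float64(0.549), np.float64(-0.0619), np.float64(0.2573), -2.7, 13) [-0.0, 0.061, -0.087] [0.216, 0.0, -0.0]
(np.float64(0.5492), np.float64(-0.0578), np.float64(0.2607), -2.7, 15) [-0.0, 0.073, -0.099] [0.25, 0.0, -0.0]
```

{"method": "jog_arm", "body": {
  "moves": [0,0.004,-0.012,0.025,0,0,-1,0,0.01,-0.022,0.05,0,0,-1,0,0.019,-0.036,0.083,0,0,-1,0,0.029,-0.049,0.116,0,0,-1,0,0.039,-0.062,0.15,0,0,-1,0,0.05,-0.075,0.183,0,0,-1,0,0.061,-0.087,0.216,0,0,-1,0,0.073,-0.099,0.25,0,0,-1]
}}

```text
time: 12.4
position: [0.549, -0.0624, 0.2431]
tool_rot: [-0.074, -3.108, 0.414]
ft_force: [-1.1, -3.3, 2.8]
grip_width: 0.179
grip_force: 40.0
```

```bash
python3 -c "
from h import *
go(*[tipw(t,.0005) for t in (15.5,16,16.5,17,17.5,18,18.5,19)])"
```

```text
t 12.4 tcp [ 0.549  -0.0624  0.2431] f [-1.09 -3.32  2.8 ] w 0.179 gf 40.03596059046686 q [-0.69  0.12  0.63  1.7   0.2   1.37  1.42]
 grasp [ 0.5492 -0.0575  0.2612] yaw,pit,roll [-2.72 15.16 -0.05]
(np.float64(0.5492), np.float64(-0.0568), np.float64(0.2616), -2.7, 15.5) [0.0, 0.002, -0.002] [0.006, 0.001, -0.0]
(np.float64(0.5493), np.float64(-0.0557), np.float64(0.2624), -2.7, 16) [0.0, 0.004, -0.006] [0.014, 0.001, -0.0]
(np.float64(0.5493), np.float64(-0.0547), np.float64(0.2632), -2.7, 16.5) [0.0, 0.006, -0.009] [0.022, 0.001, -0.0]
(np.float64(0.5494), np.float64(-0.0536), np.float64(0.264), -2.7, 17) [0.0, 0.008, -0.013] [0.031, 0.001, -0.0]
(np.float64(0.5494), np.float64(-0.0525), np.float64(0.2648), -2.7, 17.5) [0.0, 0.01, -0.016] [0.039, 0.001, -0.0]
(np.float64(0.5495), np.float64(-0.0515), np.float64(0.2656), -2.7, 18) [-0.0, 0.012, -0.02] [0.047, 0.001, -0.0]
(np.float64(0.5495), np.float64(-0.0504), np.float64(0.2663), -2.7, 18.5) [0.0, 0.015, -0.023] [0.056, 0.001, -0.0]
(np.float64(0.5496), np.float64(-0.0493), np.float64(0.2671), -2.7, 19) [0.0, 0.017, -0.026] [0.064, 0.001, -0.0]
```

{"method": "jog_arm", "body": {
  "moves": [0,0.002,-0.005,0.006,0,0,-1,0,0.004,-0.008,0.014,0,0,-1,0,0.006,-0.011,0.022,0,0,-1,0,0.008,-0.015,0.031,0,0,-1,0,0.01,-0.018,0.039,0,0,-1,0,0.012,-0.022,0.047,0,0,-1,0,0.015,-0.025,0.056,0,0,-1,0,0.017,-0.028,0.064,0,0,-1]
}}

```text
time: 13.4
position: [0.5493, -0.0553, 0.2496]
tool_rot: [-0.073, -3.091, 0.514]
ft_force: [0.6, -4.0, 5.7]
grip_width: 0.182
grip_force: 40.0
```

```bash
python3 -c "
from h import *
go(*[tipw(t,.001) for t in (20,21,22,23,24,25,26,27)])
snap('scene','s4.png')"
```

```text
t 13.4 tcp [ 0.5493 -0.0553  0.2496] f [ 0.59 -4.    5.68] w 0.182 gf 40.03724230919033 q [-0.72  0.13  0.62  1.69  0.25  1.4   1.36]
 grasp [ 0.5496 -0.0492  0.2673] yaw,pit,roll [-2.71 18.89 -0.04]
(np.float64(0.5497), np.float64(-0.0471), np.float64(0.2691), -2.7, 20) [0.0, 0.004, -0.008] [0.018, 0.001, -0.0]
(np.float64(0.5498), np.float64(-0.0449), np.float64(0.2706), -2.7, 21) [0.0, 0.008, -0.015] [0.035, 0.001, -0.0]
(np.float64(0.5499), np.float64(-0.0426), np.float64(0.272), -2.7, 22) [0.0, 0.012, -0.022] [0.052, 0.001, -0.0]
(np.float64(0.55), np.float64(-0.0403), np.float64(0.2734), -2.7, 23) [0.0, 0.017, -0.029] [0.068, 0.001, -0.0]
(np.float64(0.5501), np.float64(-0.038), np.float64(0.2747), -2.7, 24) [0.0, 0.022, -0.036] [0.085, 0.001, -0.0]
(np.float64(0.5502), np.float64(-0.0357), np.float64(0.2761), -2.7, 25) [0.0, 0.027, -0.043] [0.102, 0.001, -0.0]
(np.float64(0.5503), np.float64(-0.0333), np.float64(0.2773), -2.7, 26) [0.0, 0.032, -0.049] [0.118, 0.001, -0.0]
(np.float64(0.5505), np.float64(-0.031), np.float64(0.2785), -2.7, 27) [-0.0, 0.037, -0.056] [0.135, 0.001, -0.0]
```

{"method": "jog_arm", "body": {
  "moves": [0,0.001,-0.007,0.006,0,0,-1,0,0.002,-0.01,0.012,0,0,-1,0,0.004,-0.013,0.018,0,0,-1,0,0.005,-0.015,0.024,0,0,-1,0,0.007,-0.018,0.03,0,0,-1,0,0.008,-0.02,0.036,0,0,-1,0,0.01,-0.023,0.043,0,0,-1,0,0.012,-0.026,0.052,0,0,-1]
}}

```text
time: 14.45
position: [0.5494, -0.0491, 0.2554]
tool_rot: [-0.073, -3.074, 0.597]
ft_force: [0.5, 0.8, -2.1]
grip_width: 0.181
grip_force: 40.0
```

```bash
python3 -c "
from h import *
go(*[tipw(t,.0015) for t in (23,24,25,26,27,28)])
snap('scene','s5.png')
a=cv2.imread('pics/s4.png')[120:330,230:450];b=cv2.imread('pics/s5.png')[120:330,230:450]
cv2.imwrite('pics/v5.png',np.hstack([cv2.resize(x,(400,382),interpolation=2) for x in(a,b)]))"
```

```text
t 14.45 tcp [ 0.5494 -0.0491  0.2554] f [ 0.51  0.77 -2.14] w 0.181 gf 39.99845431186259 q [-0.75  0.14  0.6   1.68  0.3   1.43  1.32]
 grasp [ 0.5497 -0.0421  0.2727] yaw,pit,roll [-2.71 21.98 -0.  ]
(np.float64(0.55), np.float64(-0.0403), np.float64(0.2739), -2.7, 23) [-0.001, 0.003, -0.006] [0.017, 0.0, -0.0]
(np.float64(0.5501), np.float64(-0.038), np.float64(0.2752), -2.7, 24) [-0.001, 0.008, -0.013] [0.034, 0.0, -0.0]
(np.float64(0.5502), np.float64(-0.0357), np.float64(0.2766), -2.7, 25) [-0.001, 0.012, -0.02] [0.05, 0.0, -0.0]
(np.float64(0.5503), np.float64(-0.0333), np.float64(0.2778), -2.7, 26) [-0.001, 0.017, -0.027] [0.067, 0.0, -0.0]
(np.float64(0.5505), np.float64(-0.031), np.float64(0.279), -2.7, 27) [-0.001, 0.021, -0.033] [0.084, 0.0, -0.0]
(np.float64(0.5506), np.float64(-0.0286), np.float64(0.2802), -2.7, 28) [-0.001, 0.026, -0.04] [0.1, 0.0, -0.0]
```

View pics/v5.png

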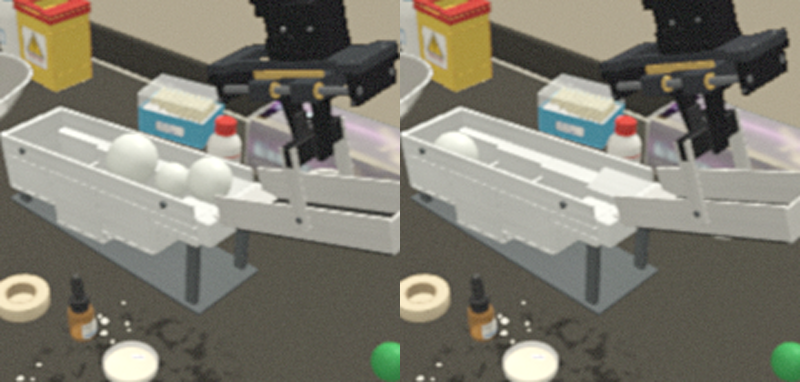

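All three balls have left the scoop and run down; the large one is visible in the last hole at (455,145). Retreating and levelling the scoop.

```bash
python3 -c "
from h import *
go((.5495,-.05,.285,-2.7,20),(.548,-.08,.285,-2.7,14),(.545,-.12,.28,-2.7,6),(.535,-.15,.27,-2,0))"
```

```text
t 14.5 tcp [ 0.5495 -0.0485  0.2553] f [ 0.4   0.71 -2.73] w 0.181 gf 39.99968267977238 q [-0.75  0.14  0.6   1.68  0.3   1.43  1.32]
 grasp [ 0.5498 -0.0415  0.2727] yaw,pit,roll [-2.65 21.99  0.  ]
(0.5495, -0.05, 0.285, -2.7, 20) [-0.0, -0.039, -0.028] [-0.033, 0.0, 0.001]
(0.548, -0.08, 0.285, -2.7, 14) [0.0, -0.126, 0.009] [-0.133, 0.0, 0.001]
(0.545, -0.12, 0.28, -2.7, 6) [0.004, -0.235, 0.073] [-0.267, 0.0, 0.001]
(0.535, -0.15, 0.27, -2, 0) [0.033, -0.31, 0.14] [-0.367, -0.002, -0.011]
```

{"method": "jog_arm", "body": {
  "moves": [0,-0.02,-0.02,-0.015,0,0,-1,0,-0.039,-0.03,-0.033,0,0,-1,0,-0.08,-0.012,-0.08,0,0,-1,0,-0.126,0.009,-0.133,0,0,-1,0.002,-0.18,0.04,-0.2,0,0,-1,0.004,-0.235,0.073,-0.267,0,0,-1,0.018,-0.28,0.11,-0.32,0,-0.005,-1,0.033,-0.31,0.14,-0.367,-0.002,-0.011,-1]
}}

```text
time: 15.5
position: [0.5342, -0.1532, 0.2521]
tool_rot: [0.059, 3.14, 0.003]
ft_force: [0.8, 0.2, -2.9]
grip_width: 0.179
grip_force: 40.0
```

```bash
python3 -c "
from h import *
go((.4514,-.166,.26,-1.3,0),(.4514,-.166,.12,-1.3,0))
snap('scene','s6.png');snap('top','t6.png')
a=cv2.imread('pics/s6.png')[130:360,230:490];b=cv2.imread('pics/t6.png')[180:300,160:480]
cv2.imwrite('pics/v6.png',np.vstack([cv2.resize(a,(339,300),interpolation=2).copy() if 0 else cv2.copyMakeBorder(cv2.resize(a,(339,300),interpolation=2),0,0,0,461,0),cv2.resize(b,(800,300),interpolation=2)]))"
```

```text
t 15.5 tcp [ 0.5342 -0.1532  0.2521] f [ 0.76  0.21 -2.86] w 0.179 gf 39.99780938029289 q [-0.46  0.12  0.76  1.67 -0.09  1.39  1.84]
 grasp [ 0.5342 -0.1533  0.2708] yaw,pit,roll [-2.16 -0.12 -0.08]
(0.4514, -0.166, 0.26, -1.3, 0) [0.274, -0.053, 0.035] [0.002, 0.001, -0.014]
(0.4514, -0.166, 0.12, -1.3, 0) [0.275, -0.054, 0.502] [0.002, 0.001, -0.014]
```

View pics/v6.png

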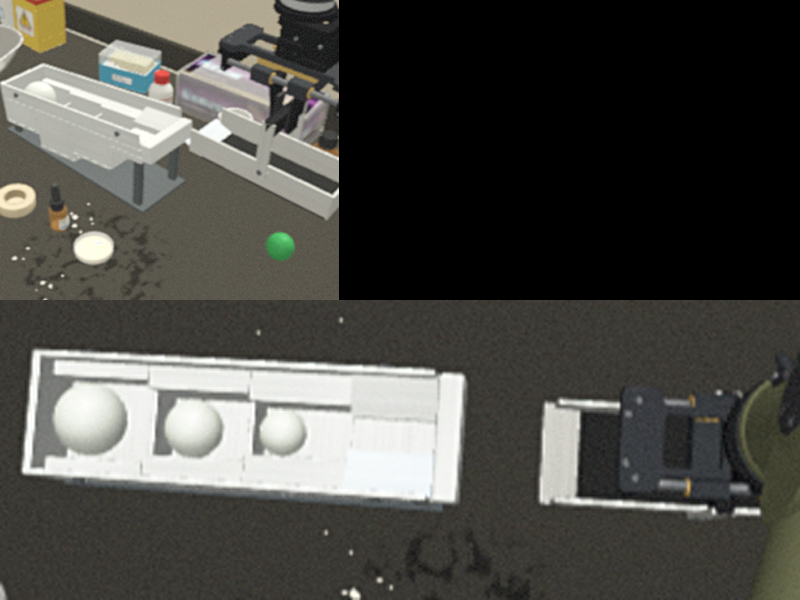

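All three balls sit in their own holes (large, medium, small at x≈90, 193 and 282 of the lower picture). Now returning the scoop to its place.

{"method": "jog_arm", "body": {
  "moves": [0.03,-0.01,0.01,0,0,0,-1,0.1,-0.02,0.02,0,0,0,-1,0.17,-0.035,0.03,0,0,-0.007,-1,0.24,-0.05,0.03,0,0,-0.014,-1,0.274,-0.053,0.06,0.002,0,-0.014,-1,0.274,-0.053,0.14,0.002,0,-0.014,-1,0.274,-0.053,0.24,0.002,0,-0.014,-1,0.274,-0.053,0.34,0.002,0,-0.014,-1]
}}

```text
time: 16.6
position: [0.4524, -0.1622, 0.1481]
tool_rot: [0.029, 3.141, -0.002]
ft_force: [0.9, 0.5, -3.7]
grip_width: 0.179
grip_force: 40.0
```

```bash
python3 -c "
from h import *
go((.4514,-.166,.101,-1.3,0))"
```

```text
t 16.6 tcp [ 0.4524 -0.1622  0.1481] f [ 0.92  0.54 -3.74] w 0.179 gf 39.997346783056855 q [-0.48 -0.01  0.77  1.98  0.01  1.17  1.84]
 grasp [ 0.4523 -0.1622  0.1668] yaw,pit,roll [-1.07  0.06 -0.04]
(0.4514, -0.166, 0.101, -1.3, 0) [0.003, -0.012, 0.219] [-0.001, 0.001, 0.004]
```

{"method": "jog_arm", "body": {
  "moves": [0.003,-0.006,0.06,0,0,0,-1,0.003,-0.012,0.11,0,0,0,-1,0.003,-0.012,0.15,0,0,0,-1,0.003,-0.012,0.18,0,0,0,-1,0.003,-0.012,0.2,0,0,0,-1,0.003,-0.012,0.21,0,0,0,-1,0.003,-0.012,0.215,0,0,0,-1,0.003,-0.012,0.217,0,0,0,-1]
}}

```text
time: 17.6
position: [0.4513, -0.1671, 0.0843]
tool_rot: [0.032, 3.141, -0.002]
ft_force: [-0.3, -0.7, -2.0]
grip_width: 0.181
grip_force: 40.0
```

{"method": "jog_arm", "body": {
  "moves": [0,0,0.001,0,0,0,-1,0,0,0.002,0,0,0,-1,0,0,0.003,0,0,0,-1,0,0,0.004,0,0,0,-1,0,0,0.005,0,0,0,-1,0,0,0.005,0,0,0,-1,0,0,0.005,0,0,0,-1,0,0,0.005,0,0,0,-1]
}}

```text
time: 18.6
position: [0.4511, -0.167, 0.0826]
tool_rot: [-0.032, -3.141, 0.002]
ft_force: [0.4, 0.0, -2.4]
grip_width: 0.179
grip_force: 40.0
```

{"method": "jog_arm", "body": {
  "moves": [0,0,0.001,0,0,0,-1,0,0,0.002,0,0,0,-1,0,0,0.003,0,0,0,-1,0,0,0.004,0,0,0,-1,0,0,0.005,0,0,0,-1,0,0,0.006,0,0,0,-1,0,0,0.006,0,0,0,-1,0,0,0.006,0,0,0,-1]
}}

```text
time: 19.6
position: [0.451, -0.167, 0.0808]
tool_rot: [-0.032, -3.141, 0.002]
ft_force: [0.7, -0.4, -2.1]
grip_width: 0.176
grip_force: 40.0
```

{"method": "jog_arm", "body": {
  "moves": [0,0,0.001,0,0,0,-1,0,0,0.002,0,0,0,-1,0,0,0.003,0,0,0,-1,0,0,0.004,0,0,0,-1,0,0,0.005,0,0,0,-1,0,0,0.005,0,0,0,-1,0,0,0.005,0,0,0,-1,0,0,0.005,0,0,0,-1]
}}

```text
time: 20.6
position: [0.4511, -0.1672, 0.0805]
tool_rot: [-0.033, -3.141, 0.0]
ft_force: [-5.5, 0.5, 9.9]
grip_width: 0.182
grip_force: 40.0
```

Seated on the bench. Easing off, opening and withdrawing.

{"method": "jog_arm", "body": {
  "moves": [0,0,-0.003,0,0,0,-1,0,0,-0.003,0,0,0,-0.5,0,0,-0.003,0,0,0,0,0,0,-0.003,0,0,0,0.3,0,0,-0.003,0,0,0,0.3,0,0,-0.05,0,0,0,0.3,0,0,-0.15,0,0,0,0.3,0,0,-0.3,0,0,0,0.3]
}}

```text
time: 21.6
position: [0.4503, -0.1669, 0.1703]
tool_rot: [-0.033, -3.14, 0.002]
ft_force: [0.4, 1.2, 0.9]
grip_width: 0.642
grip_force: 0.0
```

{"method": "jog_arm", "body": {
  "moves": [0,0,-0.1,0,0,0,0.3,0,0,-0.25,0,0,0,0.3,0,0.15,-0.4,0,0,0,0.3,0,0.3,-0.4,0,0,0,0.3,0,0.45,-0.4,0,0,0,0.3,0,0.6,-0.4,0,0,0,0.3,0,0.6,-0.4,0,0,0,0.3,0,0.6,-0.4,0,0,0,0.3]
}}

```text
time: 22.6
position: [0.4549, 0.0123, 0.2898]
tool_rot: [0.033, 3.141, -0.002]
ft_force: [-0.3, -0.5, -0.5]
grip_width: 0.647
grip_force: 0.0
```

```bash
python3 -c "
from h import *
snap('scene','s7.png');snap('top','t7.png');go()
b=cv2.imread('pics/t7.png')[120:380,160:500]
cv2.imwrite('pics/v7.png',cv2.resize(b,(782,598),interpolation=2))"
```

```text
t 22.7 tcp [0.4549 0.0117 0.2896] f [ 0.21 -0.22  0.49] w 0.65 gf 0.0 q [-0.64 -0.16  0.5   1.82  0.08  1.47  1.39]
 grasp [0.4549 0.0117 0.3083] yaw,pit,roll [-1.32  0.05 -0.04]
```

View pics/v7.png

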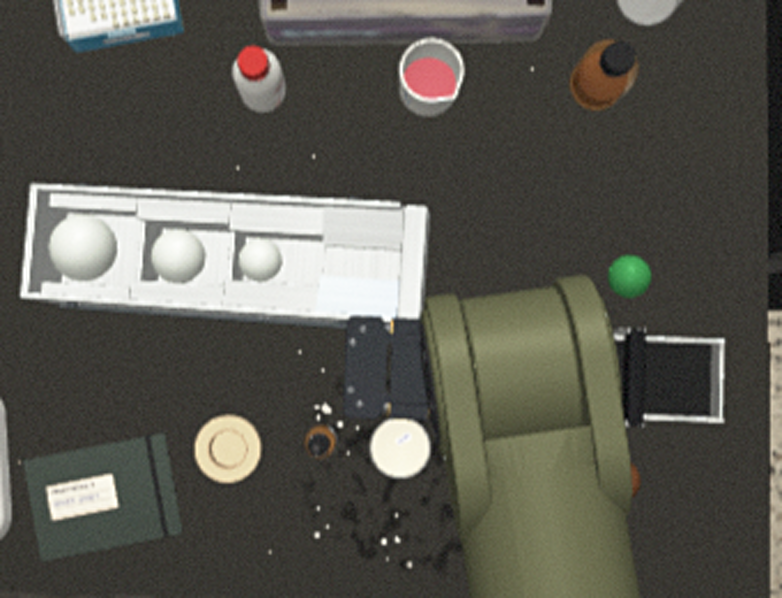

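The picture shows each ball in its own hole (at ~(82,248), (178,256) and (260,260)). The empty scoop stands upright on the bench at (670,380), and the bystanders in view are undisturbed.

```bash
python3 -c "
from bench import ctrl
print(ctrl.close_job())"
```

```text
the job is handed in; nothing more can be done
None
```

The job is handed in: all three balls are in their own holes, the empty scoop stands upright on the bench and the other things I could see are undisturbed; robot time was about 23 s of the 64 s allowed.

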